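Hold the bar lamp over the paper cut

TASK

Light the taped-down paper cut for a photograph: on the bar lamp parked in its rest, press the round key to switch it on, then, by itself, the square key for white light, and leave the narrow bar-shaped dimmer key alone. Then lift the lamp out of the two saddles and, keeping it level with the keys on top, hold it about 20 cm above the middle of the sheet, in line with the sheet's long edges. Keep it still there for a two-second exposure and finish still holding it up, without touching the sheet or disturbing the magnifier, the knife or the roll of tape.

Things in the scene. Friction and masses are not known exactly. Their poses are not given: they have to be found in the camera images.
- lamp: Bar light, loose, 0.3-0.5 kg, parked in the rest: 300 mm long (its x), 40 wide (y), 40 high (z up). Below: white half-round diffuser. Above (20-40 mm over the underside): aluminium bar with flat upright sides 40 mm apart; grip there, closing along y. Origin: mid-length, mid-width, at the underside; balances within 5 mm of it. Three keys 4 mm proud in a row on the back, towards -x; display at +x.
- power_key_top (a point): Centre of the top face of the round key (16 mm across), the one nearest the lamp's -x end: on the lamp at x = -112 mm, 44 mm above the lamp's underside when not pressed.
- power_key (a joint): Travel of the round key, 0 (up) to 0.003 m (fully down); a spring brings it back. It starts to move at about 1 N and is fully down at about 3.4 N.
- mode_key_top (a point): Centre of the top face of the square key (14 x 14 mm), the middle one of the three: on the lamp at x = -76 mm, 44 mm above the lamp's underside when not pressed.
- mode_key (a joint): Travel of the square key, 0 (up) to 0.003 m (fully down), same spring as the round key.
- dim_key_top (a point): Centre of the top face of the narrow bar-shaped dimmer key (9 mm along the lamp, 26 mm across it), the one nearest the lamp's middle: on the lamp at x = -40 mm, 44 mm above the lamp's underside. Not to be pressed.
- dim_key (a joint): Travel of the dimmer key, 0 (up) to 0.003 m; must stay up.
- rest: Dark rest under the lamp, fixed: base plate 290 x 100 x 8 mm, two V saddles 16 mm wide at 110 mm either side of its middle. The lamp lies along its x, underside 42 mm above the rest's; the saddles' side arms (56 mm apart outside) reach 72 mm up. Free room round the lamp between the saddles. The lamp lifts straight out. Origin: centre of the underside, 3 mm above the table; z up.
- sheet: White sheet with a sunburst of cut slots, fixed by masking tape at its corners on the grey mat: 300 mm (its x) by 210 mm (its y), 1 mm thick. Origin: its middle, underside, 3 mm above the table; z up. The sheet may lie left and the rest right, or the other way round.
- loupe: Small stand magnifier, black on a clear foot, 44 mm across and 38 mm high, standing loose on the sheet near one short edge. Origin: centre of its underside. Leave it.
- knife: Slim aluminium craft knife, 125 mm long and 9 mm thick, lying loose beside the rest. Origin: underside, mid-handle. Leave it.
- tape: Roll of masking tape lying flat, 100 mm across, 24 mm high, loose, beyond the work. Origin: centre of its underside. Leave it.

How it is judged:
By the outcome, as a careful person would: the job done as asked, in the order asked, and still so for the second after the job is handed in, while the arm keeps its last pose, push and grip.
It also fails if it takes over 64 s, if anything falls off the work surface, if the arm or the gripper's body presses on something with over 40 N, if the wrist force passes 120 N, or if a joint passes its speed limit or range.

ROBOT

A 6-joint arm with a two-finger parallel gripper is mounted at the origin on the work surface. World frame = base frame: x ahead of the robot, y to its left, z up, the work surface at z = 0. Lengths are in m, angles in rad, forces in N, time in s.
With the tool pointing down it reaches from about 0.325 to 0.85 m from the base axis. Payload 4.4 kg.
Tool frame: the origin (TCP) lies midway between the tips of the shut fingers; the grasp point (between the pads) lies bot.grasp_offset behind it (bot.grasp_offset is the distance from the TCP to the grasp point, in m); z points along the fingers, y is the direction in which the jaws open and shut (so a half turn about z gives the same grasp; the last joint's range is limited). The gripper opens to 94 mm and grips with 3 to 60 N. Pads are 16 mm wide; open, the fingers measure 119 mm over their backs; the gripper's body (75 mm by 177 mm) begins 78 mm behind the grasp point.
Start: joints at [1.091, 0.207, 1.542, -0, 1.393, -0.15], TCP at [0.186, 0.544, 0.205] pointing down, gripper open.
Joint ranges: [-2.73, 2.73], [-0.86, 2.22], [0.23, 2.46], [-1.11, 4.25], [0.08, 2.63], [-2.82, 2.82]. Speed limits (rad/s): [2.79, 2.79, 3.14, 3.14, 3.14, 3.14].

INTERFACE

Orientations are given as a unit quaternion [w, x, y, z].
In Python, from bench import bot, imaging gives the robot as it stands.
- The arm moves only by the tool apply_moves, never from a script. Its argument "steps" is a list of rows, each a list of 5 numbers: the shift along the tool's x, y, z in mm, then the turn about the tool's z in degrees, then the finger opening in mm, from 0 to 94. A call has 1 to 8 rows; each row is the pose to reach, as a shift and turn from the pose commanded when the call began, along the tool's axes at that moment; what a row does not reach only later rows make up. A row lasts 1/12 s, in which the tool goes at most 41.7 mm and 7.16 degrees, less where a joint would pass 70% of its speed; a pose out of reach is approached as far as the arm can. A call with a gripper value outside its range is refused whole. The fingers move at their own pace and stop on an object; "force" is the grip in N (left out, the last holds). Time passes only in rows, so rows that repeat a pose let the fingers close. It gives the time, the measured TCP pose, the force and the opening at its end, in the units of the state.
- bot.read_state(): the state, without advancing time (a new reading comes with each control period).
- imaging.camera(name): name is "scene" or "top"; returns the picture (400x640x3 uint8, red, green, blue); there is no depth.
- imaging.camera_info(name): a dict with "fx", "fy", "cx", "cy" (pixels), "D" ([k1, k2, p1, p2, k3] as OpenCV has them; the pictures are not rectified), "R" (3x3) and "t" (3): a world point X has camera coordinates R X + t. Camera axes: x right, y down, z forward; pixel columns grow to the right and rows downward; lengths in m; the calibration is good to about 2 mm. A picture is of the moment at which its call begins. camera_info takes no time and is no camera call.
- bot.hand_in(): hands the job in, once; it reports no verdict.
The state is a dict: "t": time; "joint_pos": joint angles; "joint_velocities": joint speeds; "joint_torque": joint torques, N m; "tool_pos": TCP position; "tcp_rot": TCP orientation; "ft_force": force on the tool from outside, world axes, zero at the start; "moment": the same for the moment, N m; "grip_width": finger opening in m.
Only numpy, scipy, OpenCV 4.12 (cv2) and the standard library are available. Lean on these libraries where they do the work, as an engineer would, in place of code of your own. Each camera call takes 0.05 s, during which the arm holds its last target.

## Working session

There is one attempt and no reset: what is moved stays moved. The work goes in short steps, Python scripts to look and compute and a tool call to move; the robot and the scene stay as the last step left them, time stands still between calls to the robot, and variables do not carry over. Pictures are saved under pics/ and viewed, and the job is handed in when it is done.

Besides the shell and the picture viewer there is one more tool, called after "Call:" by a JSON object that holds its "name" and its "arguments". apply_moves: Moves the arm, as the interface text tells. Its arguments: {"type":"object","properties":{"steps":{"type":"array"},"force":{"type":"number"}},"required":["steps"]}

```bash
ls; mkdir -p pics; python3 - <<'E'
from bench import bot, imaging
import cv2
s=bot.read_state();print(s);print(bot.grasp_offset)
for n in("scene","top"):
    im=imaging.camera(n);cv2.imwrite(f"pics/{n}0.png",im[:,:,::-1]);print(n,imaging.camera_info(n))
E
```

```text
pics
{'t': 0.0, 'joint_pos': array([ 1.09048397e+00,  2.07402713e-01,  1.54294326e+00,  1.72753528e-05,
        1.39346128e+00, -1.50513354e-01]), 'joint_velocities': array([-1.01354917e-03,  9.22017047e-04, -2.55985667e-05, -2.93438264e-04,
        1.21993283e-03,  5.13070532e-04]), 'joint_torque': array([ 2.10108351e-04, -3.70882094e+01, -2.81417584e+01,  6.99017337e-02,
        3.62493005e-02, -1.60599188e-04]), 'tool_pos': array([0.18585747, 0.54329674, 0.20430568]), 'tcp_rot': array([-3.51574844e-04,  1.64154608e-01,  9.86434001e-01, -1.05003589e-03]), 'ft_force': array([ 0.42146734, -0.26520258, -0.46456279]), 'moment': array([-0.02583437,  0.02451327,  0.02723085]), 'grip_width': 0.0938119801069044}
0.0188
scene {'fx': 366.1661675383592, 'fy': 366.1661675383592, 'cx': 317.33908697777383, 'cy': 198.56876822813675, 'D': array([0.02933719, 0.        , 0.        , 0.        , 0.        ]), 'R': array([[-0.12369307,  0.99226723, -0.01028459],
       [ 0.81973486,  0.09633394, -0.56458351],
       [-0.55922696, -0.0782657 , -0.82531188]]), 't': array([ 0.0941596 , -0.41157207,  1.22118497])}
top {'fx': 366.0576397690192, 'fy': 366.0576397690192, 'cx': 321.86839626971374, 'cy': 195.89439544767228, 'D': array([-0.04393235,  0.        ,  0.        ,  0.        ,  0.        ]), 'R': array([[ 0.00578296, -0.99967772, -0.02471861],
       [-0.99484402, -0.00324859, -0.10136479],
       [ 0.10125182,  0.02517735, -0.99454219]]), 't': array([-0.01385196,  0.57727889,  0.80506881])}
```

View pics/scene0.png

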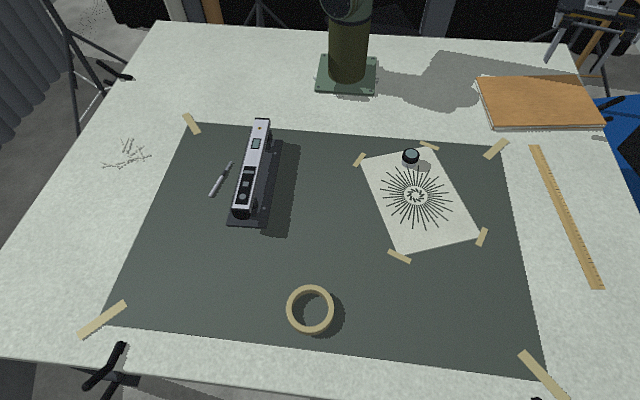

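View pics/top0.png

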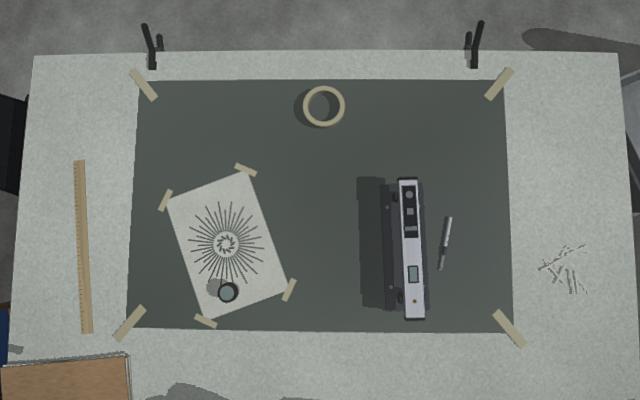

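Scene: rest and lamp on the right (y<0), keys at the far end, near top-view (409,195) for round, (410,211) for square. Sheet on the left, centred near (226,244), with the loupe near (228,292). I'll measure on enlarged crops.

```bash
cat > h.py <<'E'
import numpy as np, cv2
from bench import bot, imaging
def cam(n):
    i=imaging.camera_info(n);K=np.array([[i['fx'],0,i['cx']],[0,i['fy'],i['cy']],[0,0,1]]);return K,np.array(i['D']),np.array(i['R']),np.array(i['t'])
def ray(n,uv):
    K,D,R,t=cam(n);p=cv2.undistortPoints(np.array(uv,float).reshape(-1,1,2),K,D).reshape(-1,2)
    d=np.c_[p,np.ones(len(p))]@R;return -R.T@t,d
def plane(n,uv,z):
    c,d=ray(n,uv);return c+d*((z-c[2])/d[:,2])[:,None]
def tri(uvt,uvs):
    A=[];b=[]
    for n,uv in(("top",uvt),("scene",uvs)):
        c,d=ray(n,[uv]);d=d[0]/np.linalg.norm(d);P=np.eye(3)-np.outer(d,d);A.append(P);b.append(P@c)
    A=np.vstack(A);b=np.hstack(b);x,*_=np.linalg.lstsq(A,b,rcond=None);return x,np.linalg.norm(A@x-b)
def proj(n,X):
    K,D,R,t=cam(n);return cv2.projectPoints(np.array(X,float).reshape(-1,1,3),cv2.Rodrigues(R)[0],t,K,D)[0].reshape(-1,2)
E
python3 - <<'E'
import cv2
t=cv2.imread("pics/top0.png");s=cv2.imread("pics/scene0.png")
cv2.imwrite("pics/tl.png",cv2.resize(t[170:330,360:460],None,fx=5,fy=5,interpolation=cv2.INTER_NEAREST)[:,:][:600*2][:800][:,:500])
cv2.imwrite("pics/tl1.png",cv2.resize(t[170:250,370:450],None,fx=7,fy=7,interpolation=cv2.INTER_NEAREST))
cv2.imwrite("pics/sl1.png",cv2.resize(s[110:230,205:305],None,fx=5,fy=5,interpolation=cv2.INTER_NEAREST))
cv2.imwrite("pics/ts1.png",cv2.resize(t[155:335,145:305],None,fx=3.3,fy=3.3,interpolation=cv2.INTER_NEAREST))
E
```

```text
(no output)
```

View pics/tl1.png

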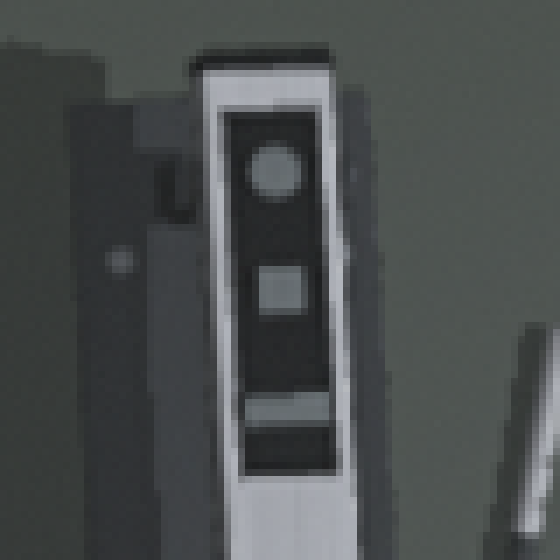

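View pics/sl1.png

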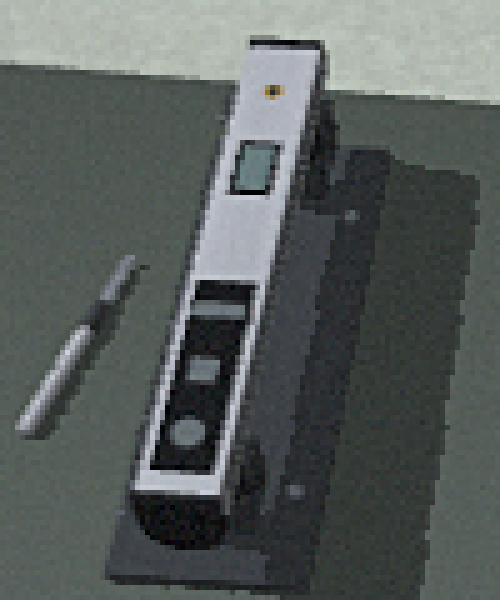

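View pics/ts1.png

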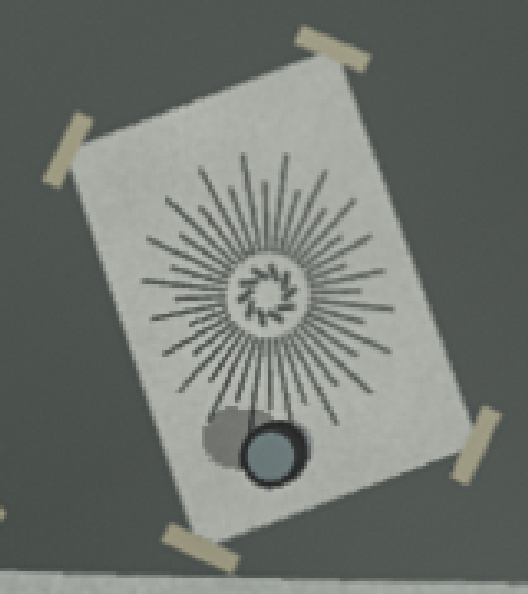

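Top view: round key (408.7,194.1), square (409.9,211.0), dimmer (410.6,228.1). Next, refine with masks and cast the rays.

```bash
cat > meas.py <<'E'
from h import *
t=cv2.imread("pics/top0.png");s=cv2.imread("pics/scene0.png")
def blobs(im,x0,y0,x1,y1,mn=90,mx=175):
    g=cv2.cvtColor(im,cv2.COLOR_BGR2GRAY)[y0:y1,x0:x1]
    m=((g>mn)&(g<mx)).astype(np.uint8)
    n,l,st,c=cv2.connectedComponentsWithStats(m,connectivity=4)
    return [(st[i,4],st[i,:4]+[x0,y0,0,0],c[i]+[x0,y0]) for i in range(1,n) if st[i,4]>12]
for b in blobs(t,403,187,417,236):print('top',b)
for b in blobs(s,235,165,256,206,75):print('scene',b)
kt=[(408.7,194.1),(409.9,211.0),(410.6,228.1)]
P=plane("top",kt,.089);print('keys top',P)
k2=[((187.5)/5-.5+205,(433.5)/5-.5+110),((205.5)/5-.5+205,371/5-.5+110),(216/5-.5+205,312/5-.5+110)]
print('keys scene',plane("scene",k2,.089))
for a,b in zip(kt,k2):print(tri(a,b))
# lamp bar bright mask in top
hsv=cv2.cvtColor(t,cv2.COLOR_BGR2HSV)
g=cv2.cvtColor(t,cv2.COLOR_BGR2GRAY)
m=np.zeros_like(g);m[172:325,395:430]=(g[172:325,395:430]>135)
cs,_=cv2.findContours(m,cv2.RETR_EXTERNAL,cv2.CHAIN_APPROX_NONE);c=max(cs,key=cv2.contourArea)
b=cv2.boxPoints(cv2.minAreaRect(c));print('bar px',b);B=plane("top",b,.085);print(B)
m=np.zeros_like(g);m[160:330,150:300]=(g[160:330,150:300]>125)
sat=hsv[...,1]
m[(sat>45)]=0
m=cv2.morphologyEx(m,cv2.MORPH_CLOSE,np.ones((5,5)))
cs,_=cv2.findContours(m,cv2.RETR_EXTERNAL,cv2.CHAIN_APPROX_NONE);c=max(cs,key=cv2.contourArea)
b=cv2.boxPoints(cv2.minAreaRect(c));print('sheet px',b);S=plane("top",b,.004);print(S,S.mean(0))
for i in range(4):
  e=S[(i+1)%4]-S[i];print(np.linalg.norm(e),np.degrees(np.arctan2(e[1],e[0])))
print('sun centre',plane("top",[(145+267/3.3-.5,155+295/3.3-.5)],.004))
print('loupe',plane("top",[(145+270/3.3-.5,155+457/3.3-.5)],.042))
E
python3 meas.py
```

```text
top (np.int32(35), array([406, 191,   7,   7]), array([408.94285714, 193.94285714]))
top (np.int32(36), array([407, 208,   6,   6]), array([409.5, 210.5]))
top (np.int32(19), array([403, 216,   1,  19]), array([403., 225.]))
top (np.int32(42), array([405, 226,  12,   5]), array([410.80952381, 227.80952381]))
scene (np.int32(85), array([235, 165,   7,  21]), array([237.10588235, 172.35294118]))
scene (np.int32(30), array([243, 170,  11,   4]), array([248.06666667, 171.4       ]))
scene (np.int32(25), array([242, 181,   7,   5]), array([245.2, 183.4]))
scene (np.int32(31), array([239, 194,   7,   5]), array([242., 196.]))
keys top [[ 0.57564519 -0.19586911  0.089     ]
 [ 0.53998081 -0.19775082  0.089     ]
 [ 0.50421072 -0.19859915  0.089     ]]
keys scene [[ 0.57973143 -0.19542219  0.089     ]
 [ 0.54386272 -0.19556184  0.089     ]
 [ 0.50875364 -0.19877992  0.089     ]]
(array([ 0.57623939, -0.19712279,  0.08369524]), np.float64(0.00017704204179389373))
(array([ 0.54016989, -0.19812629,  0.08378973]), np.float64(0.001043547147295741))
(array([ 0.50437412, -0.20031061,  0.08324906]), np.float64(0.0006570691529658192))
bar px [[398.74033 180.06628]
 [417.37296 179.08563]
 [424.59116 316.23206]
 [405.95853 317.2127 ]]
[[ 0.60604502 -0.17610347  0.085     ]
 [ 0.60827536 -0.21577399  0.085     ]
 [ 0.32323573 -0.22570685  0.085     ]
 [ 0.32110598 -0.1873165   0.085     ]]
sheet px [[149.60193 193.91309]
 [251.19266 157.56412]
 [300.82877 296.29062]
 [199.23804 332.6396 ]]
[[0.58332896 0.40322426 0.004     ]
 [0.67143475 0.15890986 0.004     ]
 [0.34812154 0.03636406 0.004     ]
 [0.26206624 0.27038864 0.004     ]] [0.46623787 0.2172217  0.004     ]
0.259715524432636 -70.16944795637666
0.34575844701063807 -159.2417268438892
0.24934518385691945 110.18943657947331
0.347642107981222 22.464101658083692
sun centre [[0.46620711 0.21463743 0.004     ]]
loupe [[0.35947542 0.19860025 0.042     ]]
```

```bash
cat >> h.py <<'E'
def R_q(q):
    from scipy.spatial.transform import Rotation as Ro
    return Ro.from_quat([q[1],q[2],q[3],q[0]]).as_matrix()
def go(P,yaw=None,pos=None,q=None):
    s=bot.read_state();p=s['tool_pos'] if pos is None else np.array(pos);R=R_q(s['tcp_rot'] if q is None else q)
    d=R.T@(np.array(P)-p)*1000;a=np.degrees(np.arctan2(R[1,0],R[0,0]))
    tilt=np.degrees(np.arccos(-R[2,2]))
    print('t',s['t'],'pos',p,'tool x yaw',a,'tilt',tilt,'F',s['ft_force'],'w',s['grip_width'])
    print('shift mm',d.round(2),'turn',None if yaw is None else -((yaw-a+180)%360-180))
E
python3 - <<'E'
from h import *
go([.5766,-.1963,.130],182.15)
c=[(145+u/3.3-.5,155+v/3.3-.5) for u,v in[(75,148),(343,52),(475,447),(205,543)]]
S=plane("top",c,.004);print(S,S.mean(0))
for i in range(4):
  e=S[(i+1)%4]-S[i];print(np.linalg.norm(e),np.degrees(np.arctan2(e[1],e[0])))
# edge fits
t=cv2.imread("pics/top0.png");hsv=cv2.cvtColor(t,cv2.COLOR_BGR2HSV);print([hsv[y,x] for x,y in[(200,200),(245,169),(300,250),(235,180)]])
m=((hsv[...,2]>115)&(hsv[...,1]<22)).astype(np.uint8)
px=np.array(c)
for i in range(4):
  a,b=px[i],px[(i+1)%4];ctr=px.mean(0);L=[]
  nrm=np.array([-(b-a)[1],(b-a)[0]])/np.linalg.norm(b-a)
  if nrm@(ctr-a)<0:nrm=-nrm
  g=cv2.cvtColor(t,cv2.COLOR_BGR2GRAY).astype(np.float32)
  for f in np.linspace(.2,.8,60):
    o=a+f*(b-a);ss=np.linspace(-5,5,101);q=(o+ss[:,None]*nrm).astype(np.float32)
    v=cv2.remap(g,q[:,:1],q[:,1:],cv2.INTER_LINEAR).ravel();k=np.argmax(v>(v[:20].mean()+v[-20:].mean())/2);L.append(q[k])
  W=plane("top",L,.004)[:,:2];vx,vy,x0,y0=cv2.fitLine(W.astype(np.float32),cv2.DIST_HUBER,0,.001,.001).ravel()
  print('edge',i,np.degrees(np.arctan2(vy,vx)),x0,y0)
E
```

```text
t 0.1 pos [0.18590562 0.54336866 0.20443656] tool x yaw 161.10414279532318 tilt 0.11362094304234652 F [ 0.67721153 -0.20206333  0.5094943 ] w 0.09390141422407036
shift mm [-609.2  -573.13   75.4 ] turn -21.04585720467682
[[0.57039288 0.35904701 0.004     ]
 [0.64070147 0.16469443 0.004     ]
 [0.36213111 0.06507225 0.004     ]
 [0.2932112  0.25392612 0.004     ]] [0.46660916 0.21068495 0.004     ]
0.20667903592142886 -70.11200764526274
0.2958479788556193 -160.32196301775045
0.20103665846388577 110.04893512387675
0.2964457591887459 20.76918364826496
[array([ 45,  12, 176], dtype=uint8), array([ 27,  41, 160], dtype=uint8), array([70, 18, 86], dtype=uint8), array([ 43,  10, 174], dtype=uint8)]
edge 0 -68.91753 0.6084681 0.2627186
edge 1 21.091204 0.46625307 0.10198667
edge 2 -68.78919 0.32713223 0.15896668
edge 3 20.98379 0.4496107 0.32041347
```

Call:
{"name": "apply_moves", "arguments": {"steps": [[-15,-14,0,-1,0],[-44,-41,0,-2,0],[-73,-69,0,-4,0],[-102,-96,5,-6,0],[-131,-123,10,-8,0],[-160,-151,15,-9,0],[-189,-178,20,-10,0],[-218,-205,25,-11,0]], "force": 20}}

```text
t: 0.77
tool_pos: [0.3261, 0.2776, 0.1799]
tcp_rot: [-0.0, 0.068, 0.998, -0.0]
ft_force: [1.0, -0.2, 0.6]
grip_width: 0.0441
```

Call:
{"name": "apply_moves", "arguments": {"steps": [[-24,-33,0,-1,0],[-46,-65,0,-2,0],[-69,-97,5,-4,0],[-90,-129,10,-5,0],[-111,-161,10,-6,0],[-130,-193,15,-7,0],[-150,-225,20,-8,0],[-170,-250,25,-9,0]]}}

```text
t: 1.43
tool_pos: [0.4602, 0.006, 0.155]
tcp_rot: [-0.0, -0.009, 1.0, -0.0]
ft_force: [0.1, 0.7, 0.7]
grip_width: 0.0004
```

```bash
python3 -c "
from h import *
go([.5766,-.1963,.115],182.15)"
```

```text
t 1.4333 pos [0.46017041 0.00600406 0.15502868] tool x yaw -178.92942609287599 tilt 0.02767983980107156 F [0.13317565 0.65990738 0.71772966] w 0.0003521337777660715
shift mm [-112.64 -204.43   40.06] turn -1.0794260928760195
```

Call:
{"name": "apply_moves", "arguments": {"steps": [[-16,-30,5,0,0],[-32,-60,10,-1,0],[-50,-92,15,-1,0],[-68,-124,20,-1,0],[-85,-156,25,-1,0],[-100,-185,32,-1,0],[-112,-204,40,-1,0],[-112,-204,40,-1,0]]}}

```text
t: 2.1
tool_pos: [0.5765, -0.1971, 0.1132]
tcp_rot: [-0.001, -0.016, 1.0, -0.0]
ft_force: [-0.6, 0.2, 0.3]
grip_width: 0.0005
```

```bash
python3 -c "
from h import *
go([.5766,-.1963,.089],182.15)
print(proj('top',[bot.read_state()['tool_pos']]),proj('scene',[bot.read_state()['tool_pos']]))
for n in('scene','top'):
    im=imaging.camera(n)[:,:,::-1]; c=im[110:230,180:300] if n=='scene' else im[140:260,350:470]
    cv2.imwrite('pics/%s1.png'%n,cv2.resize(c,None,fx=4.5,fy=4.5,interpolation=cv2.INTER_CUBIC))
"
```

```text
t 2.1 pos [ 0.5765351  -0.19710686  0.11316138] tool x yaw -178.10974594592625 tilt 0.08651433969146358 F [-0.57584497  0.15316828  0.27469301] w 0.0005104755116485678
shift mm [-0.13  0.81 24.16] turn -0.25974594592628364
[[411.78960789 192.41268762]] [[239.65725394 188.8113042 ]]
```

View pics/scene1.png

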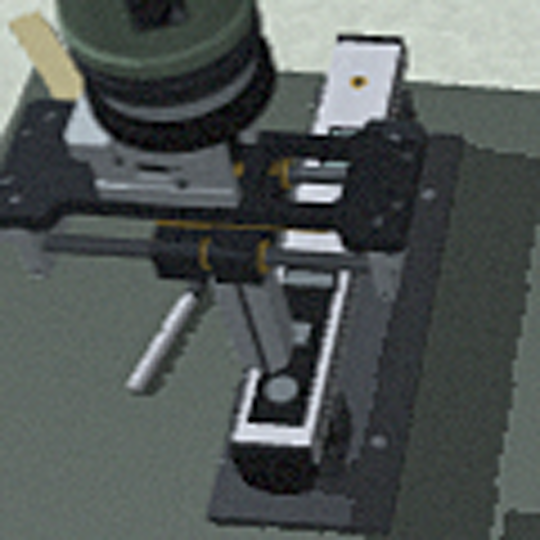

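View pics/top1.png

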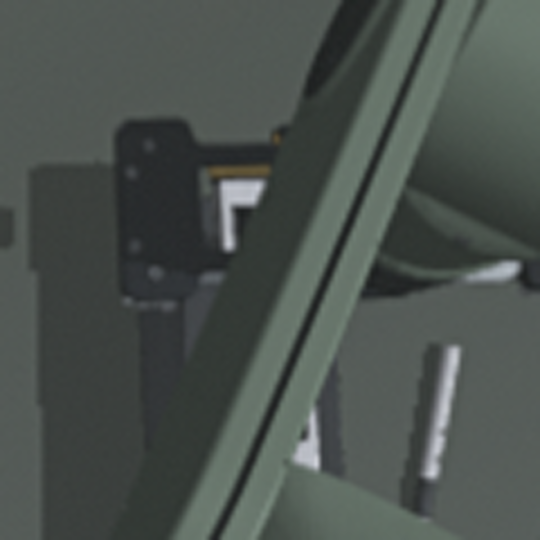

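The scene view shows the closed fingertips right over the round key (around pixel (241,193)), clear of the others. I'll lower onto it.

Call:
{"name": "apply_moves", "arguments": {"steps": [[0,1,8,0,0],[0,1,16,0,0],[0,1,21,0,0],[0,1,23,0,0],[0,1,24,0,0],[0,1,24,0,0]]}}

```text
t: 2.7
tool_pos: [0.5758, -0.1918, 0.0912]
tcp_rot: [-0.0, -0.019, 1.0, 0.0]
ft_force: [0.5, 0.2, 0.8]
grip_width: 0.0002
```

Call:
{"name": "apply_moves", "arguments": {"steps": [[0,0,0.5,0,0],[0,0,1,0,0],[0,0,1.5,0,0],[0,0,1.5,0,0]]}}

```text
t: 3.03
tool_pos: [0.5761, -0.1924, 0.0901]
tcp_rot: [0.0, -0.018, 1.0, -0.0]
ft_force: [-0.8, 1.1, 0.9]
grip_width: 0.0004
```

```bash
python3 -c "
from h import *
go([.5766,-.1963,.089],182.15)
"
```

```text
t 3.0333 pos [ 0.57611367 -0.19242151  0.09011449] tool x yaw -177.89779987365114 tilt 0.01953013919202626 F [-0.77560198  1.06666102  0.92674301] w 0.0003601945786507565
shift mm [-0.34 -3.89  1.12] turn -0.04779987365111538
```

Call:
{"name": "apply_moves", "arguments": {"steps": [[0,-3,0,0,0],[0,-3,0,0,0],[0,-3,0,0,0]]}}

```text
t: 3.28
tool_pos: [0.5762, -0.1956, 0.09]
tcp_rot: [0.0, -0.018, 1.0, -0.0]
ft_force: [-0.2, -0.1, 0.2]
grip_width: 0.0006
```

Call:
{"name": "apply_moves", "arguments": {"steps": [[0,0,1,0,0],[0,0,1.5,0,0],[0,0,2,0,0],[0,0,2,0,0]]}}

```text
t: 3.62
tool_pos: [0.5763, -0.1956, 0.0882]
tcp_rot: [0.0, -0.018, 1.0, -0.0]
ft_force: [-0.4, -0.6, 1.1]
grip_width: 0.0002
```

Call:
{"name": "apply_moves", "arguments": {"steps": [[0,0,1,0,0],[0,0,1.5,0,0],[0,0,1.5,0,0]]}}

```text
t: 3.87
tool_pos: [0.5763, -0.1956, 0.0867]
tcp_rot: [0.0, -0.018, 1.0, -0.0]
ft_force: [0.3, -0.5, 3.2]
grip_width: 0.001
```

Call:
{"name": "apply_moves", "arguments": {"steps": [[0,0,0.5,0,0],[0,0,1,0,0],[0,0,1.2,0,0],[0,0,1.2,0,0]]}}

```text
t: 4.2
tool_pos: [0.5763, -0.1955, 0.0861]
tcp_rot: [0.0, -0.018, 1.0, -0.0]
ft_force: [-2.1, 0.8, 6.8]
grip_width: 0.0002
```

```bash
python3 -c "
from h import *
go([.5766,-.1963,.089],182.15)
im=imaging.camera('scene')[:,:,::-1]; c=im[110:230,180:300]
cv2.imwrite('pics/s2.png',cv2.resize(c,None,fx=4.5,fy=4.5,interpolation=cv2.INTER_CUBIC))
"
```

```text
t 4.2 pos [ 0.57634663 -0.1955485   0.08613539] tool x yaw -177.8946612023381 tilt 0.03886579501066811 F [-2.06502034  0.75292324  6.76127576] w 0.00024649623974622853
shift mm [-0.23 -0.76 -2.86] turn -0.04466120233814763
```

View pics/s2.png

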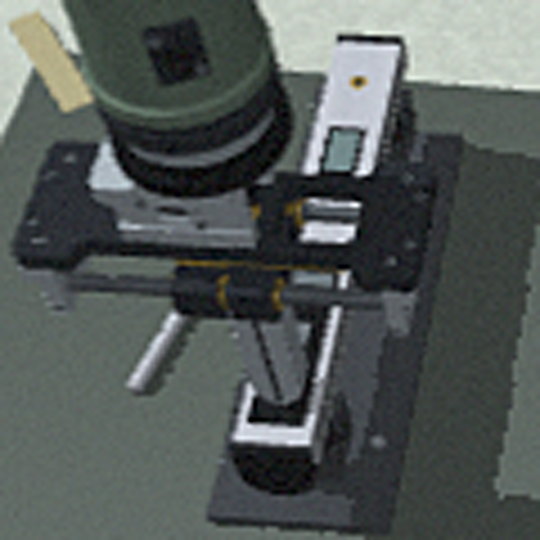

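The tip covers the round key at crop pixel (280,395). Force rose to 6.8 N and the tip stalled at z = 0.0861, so the key is fully down. I'll release it and check the display.

Call:
{"name": "apply_moves", "arguments": {"steps": [[0,0,-3,0,0],[0,0,-12,0,0],[0,0,-22,0,0],[12,0,-24,0,0],[24,0,-24,0,0],[36,0,-24,0,0],[36,0,-24,0,0],[36,0,-24,0,0]]}}

```text
t: 4.92
tool_pos: [0.5401, -0.1965, 0.1097]
tcp_rot: [0.0, -0.018, 1.0, 0.0]
ft_force: [0.6, -0.2, -0.2]
grip_width: 0.0005
```

```bash
python3 -c "
from h import *
go([.5405,-.1977,.089],182.15)
im=imaging.camera('scene')[:,:,::-1]; c=im[110:230,180:300]
cv2.imwrite('pics/s3.png',cv2.resize(c,None,fx=4.5,fy=4.5,interpolation=cv2.INTER_CUBIC))
"
```

```text
t 4.9167 pos [ 0.54010685 -0.19654391  0.10967536] tool x yaw -177.92511823323827 tilt 0.028816660285106564 F [ 0.59113937 -0.16275535 -0.23848593] w 0.0004744681995994664
shift mm [-0.34 -1.17 20.68] turn -0.07511823323829958
```

View pics/s3.png

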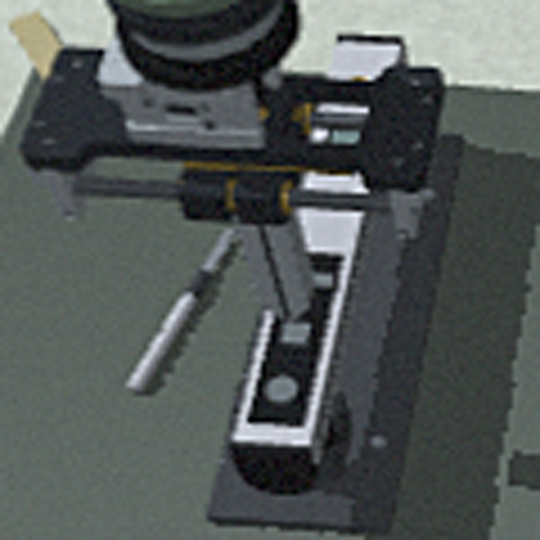

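The round key is back up at (282,388), and the tip is above and behind the square key at (295,332). Next, the square key.

Call:
{"name": "apply_moves", "arguments": {"steps": [[0,-1,8,0,0],[0,-1,15,0,0],[0,-1,18,0,0],[0,-1,20,0,0],[0,-1,21,0,0],[0,-1,22,0,0],[0,-1,22,0,0]]}}

```text
t: 5.55
tool_pos: [0.5397, -0.1972, 0.0871]
tcp_rot: [-0.001, -0.018, 1.0, 0.0]
ft_force: [-1.8, 1.7, 3.4]
grip_width: 0.0006
```

Call:
{"name": "apply_moves", "arguments": {"steps": [[0,0,0.5,0,0],[0,0,1,0,0],[0,0,1.5,0,0],[0,0,1.5,0,0]]}}

```text
t: 5.88
tool_pos: [0.5401, -0.1975, 0.0862]
tcp_rot: [-0.0, -0.018, 1.0, 0.0]
ft_force: [-2.6, 1.8, 5.1]
grip_width: 0.0006
```

Call:
{"name": "apply_moves", "arguments": {"steps": [[0,0,0.5,0,0],[0,0,0.5,0,0],[0,0,0.5,0,0]]}}

```text
t: 6.13
tool_pos: [0.5402, -0.1976, 0.0861]
tcp_rot: [0.0, -0.018, 1.0, 0.0]
ft_force: [-4.0, 2.3, 6.9]
grip_width: 0.0004
```

Call:
{"name": "apply_moves", "arguments": {"steps": [[0,0,-4,0,0],[0,0,-14,0,0],[0,0,-28,0,0],[0,0,-44,0,94],[20,0,-50,0,94],[45,0,-50,0,94],[65,0,-50,0,94],[75,0,-50,0,94]]}}

```text
t: 6.8
tool_pos: [0.4639, -0.2007, 0.1357]
tcp_rot: [0.0, -0.018, 1.0, -0.0]
ft_force: [0.1, 0.4, -0.6]
grip_width: 0.0305
```

Call:
{"name": "apply_moves", "arguments": {"steps": [[0,0,0,0,94],[0,0,0,0,94],[0,0,0,0,94]]}}

```text
t: 7.05
tool_pos: [0.4665, -0.2009, 0.1357]
tcp_rot: [0.001, -0.018, 1.0, -0.0]
ft_force: [-0.2, 0.1, 0.7]
grip_width: 0.0506
```

```bash
python3 -c "
from h import *
go([.4647,-.2005,.056],182.15)
im=imaging.camera('scene')[:,:,::-1]; c=im[100:240,170:310]
cv2.imwrite('pics/s4.png',cv2.resize(c,None,fx=4,fy=4,interpolation=cv2.INTER_CUBIC))
"
```

```text
t 7.05 pos [ 0.46645038 -0.20086054  0.13571293] tool x yaw -177.89783877541547 tilt 0.10846839404059361 F [-0.23080174  0.11027812  0.71292215] w 0.05055828001028898
shift mm [ 1.87  0.49 79.71] turn -0.04783877541547099
```

View pics/s4.png

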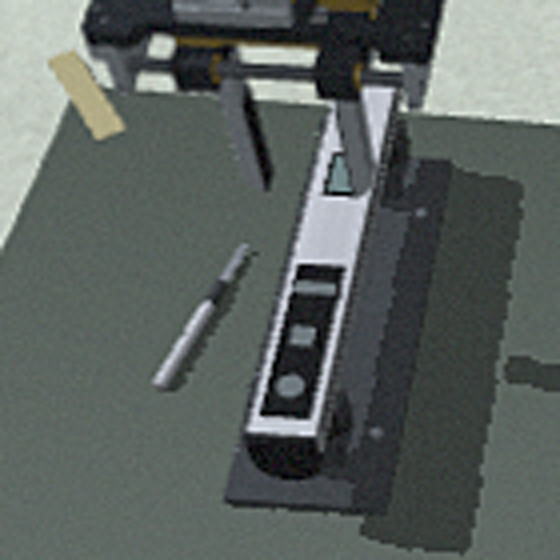

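The fingers straddle the lamp and are still opening. All three keys are up, at crop (290,385), (302,335) and (315,288). I'll wait for full opening, then descend.

Call:
{"name": "apply_moves", "arguments": {"steps": [[2,0,0,0,94],[2,0,4,0,94],[2,0,8,0,94],[2,0,12,0,94],[2,0,16,0,94],[2,0,20,0,94],[2,0,26,0,94],[2,0,30,0,94]]}}

```text
t: 7.77
tool_pos: [0.4629, -0.2003, 0.1043]
tcp_rot: [-0.0, -0.018, 1.0, 0.0]
ft_force: [1.3, 0.2, -0.5]
grip_width: 0.0939
```

Call:
{"name": "apply_moves", "arguments": {"steps": [[0,0,10,0,94],[0,0,20,0,94],[0,0,30,0,94],[0,0,40,0,94],[0,0,48,0,94],[0,0,50,0,94],[0,0,50,0,94]]}}

```text
t: 8.35
tool_pos: [0.4625, -0.2, 0.0541]
tcp_rot: [-0.001, -0.018, 1.0, 0.001]
ft_force: [-0.5, -0.0, -0.1]
grip_width: 0.0941
```

```bash
python3 -c "
from h import *
go([.4647,-.2005,.056],182.15)
im=imaging.camera('scene')[:,:,::-1]; c=im[100:240,170:310]
cv2.imwrite('pics/s5.png',cv2.resize(c,None,fx=4,fy=4,interpolation=cv2.INTER_CUBIC))
"
```

```text
t 8.35 pos [ 0.46246784 -0.19999277  0.05405979] tool x yaw -177.90000119739003 tilt 0.13213217430777277 F [-0.48065842 -0.01506158 -0.13897665] w 0.09410909874138822
shift mm [-2.21 -0.59 -1.95] turn -0.05000119738997455
```

View pics/s5.png

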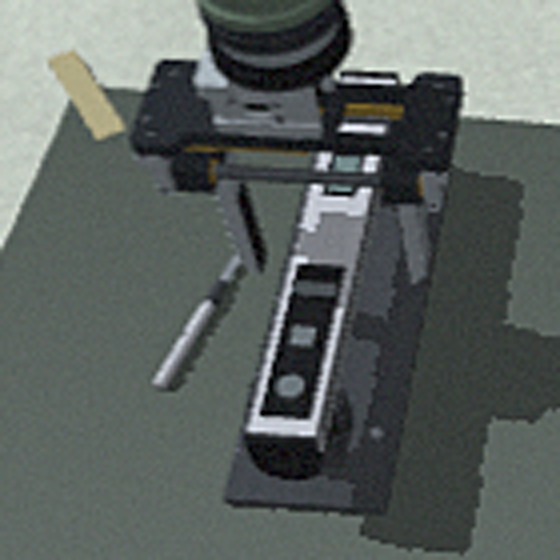

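The fingers are either side of the bar near mid-length: left tip at crop (262,270), right at (415,280), clear of the knife. I'll close gently, then firmly.

Call:
{"name": "apply_moves", "arguments": {"steps": [[-2,-0.5,-1.5,0,80],[-2,-0.5,-1.5,0,60],[-2,-0.5,-1.5,0,45],[-2,-0.5,-1.5,0,45],[-2,-0.5,-1.5,0,42],[-2,-0.5,-1.5,0,42],[-2,-0.5,-1.5,0,36],[-2,-0.5,-1.5,0,36]], "force": 15}}

```text
t: 9.07
tool_pos: [0.4652, -0.2009, 0.0567]
tcp_rot: [-0.0, -0.018, 1.0, 0.0]
ft_force: [-1.5, -0.1, 0.3]
grip_width: 0.0442
```

Call:
{"name": "apply_moves", "arguments": {"steps": [[0,0,0,0,30],[0,0,0,0,20],[0,0,0,0,20],[0,0,0,0,20]], "force": 40}}

```text
t: 9.4
tool_pos: [0.4652, -0.2003, 0.0567]
tcp_rot: [-0.0, -0.018, 1.0, 0.001]
ft_force: [-0.2, 3.0, 2.6]
grip_width: 0.0397
```

Call:
{"name": "apply_moves", "arguments": {"steps": [[0,0,-3,0,20],[0,0,-8,0,20],[0,0,-14,0,20],[0,0,-22,0,20],[0,0,-30,0,20],[0,0,-38,0,20],[0,0,-44,0,20],[0,0,-48,0,20]]}}

```text
t: 10.07
tool_pos: [0.4659, -0.2014, 0.1062]
tcp_rot: [0.001, -0.018, 1.0, -0.001]
ft_force: [-0.0, 0.1, -3.2]
grip_width: 0.0393
```

```bash
python3 -c "
from h import *
go([.4664,.2144,.216],201.05)
for n in('scene','top'):
    im=imaging.camera(n)[:,:,::-1]; c=im[80:240,170:330] if n=='scene' else im[160:340,340:500]
    cv2.imwrite('pics/%s6.png'%n,cv2.resize(c,None,fx=3.3,fy=3.3,interpolation=cv2.INTER_CUBIC))
"
```

```text
t 10.0667 pos [ 0.46590838 -0.20136421  0.10622361] tool x yaw -177.8955470726093 tilt 0.1232931269185073 F [-0.02489221  0.12688735 -3.19002994] w 0.03934136960180715
shift mm [ -15.95  415.32 -110.28] turn -18.945547072609315
```

View pics/scene6.png

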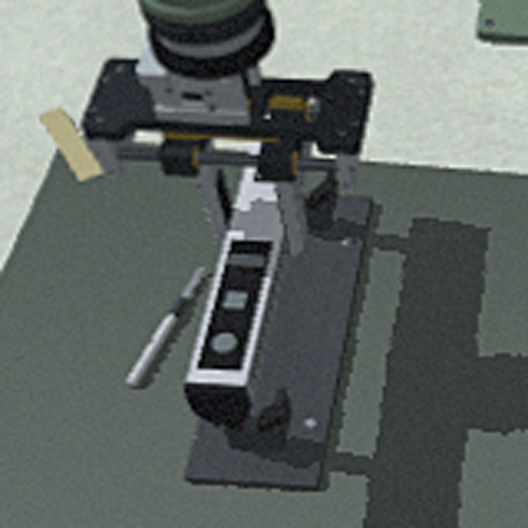

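View pics/top6.png

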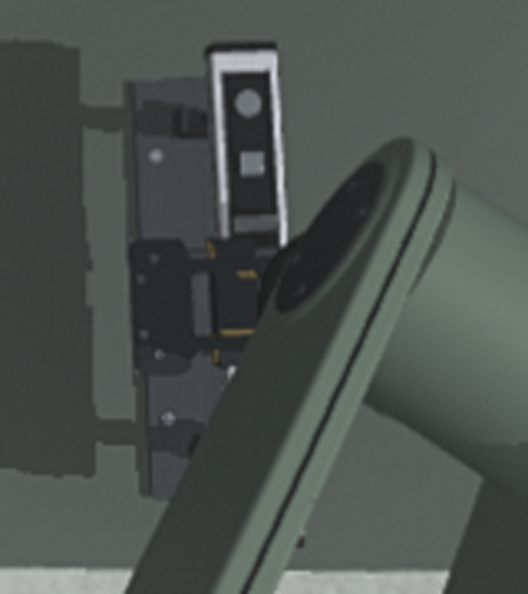

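The lamp is clear of both saddles, keys up; its weight reads about 3.2 N. I'll rise and carry it over.

Call:
{"name": "apply_moves", "arguments": {"steps": [[0,2,-3,0,20],[0,7,-10,0,20],[0,15,-19,0,20],[0,27,-30,-1,20],[-1,42,-41,-2,20],[-2,60,-52,-3,20],[-3,80,-63,-4,20],[-4,102,-73,-5,20]]}}

```text
t: 10.83
tool_pos: [0.4656, -0.0973, 0.1795]
tcp_rot: [0.001, -0.063, 0.998, -0.0]
ft_force: [0.0, 0.3, -3.6]
grip_width: 0.0395
```

Call:
{"name": "apply_moves", "arguments": {"steps": [[-3,22,-9,-1,20],[-6,45,-16,-2,20],[-9,68,-22,-3,20],[-12,91,-26,-4,20],[-16,114,-30,-5,20],[-20,137,-33,-6,20],[-23,158,-35,-7,20],[-26,178,-36,-8,20]]}}

```text
t: 11.5
tool_pos: [0.4689, 0.0834, 0.2153]
tcp_rot: [0.001, -0.133, 0.991, 0.0]
ft_force: [0.2, 0.3, -4.2]
grip_width: 0.0396
```

```bash
python3 -c "
from h import *
go([.4664,.2144,.216],201.05)
"
```

```text
t 11.5 pos [0.46886324 0.08335749 0.21526775] tool x yaw -164.7307728150449 tilt 0.09976999830959943 F [ 0.1610395   0.31269925 -4.1627105 ] w 0.039556385524671556
shift mm [-32.14 127.07  -0.68] turn -5.780772815044884
```

Call:
{"name": "apply_moves", "arguments": {"steps": [[-5,19,0,-1,20],[-10,38,0,-2,20],[-14,57,0,-3,20],[-19,75,0,-4,20],[-23,92,0,-5,20],[-27,107,0,-5.5,20],[-30,118,0,-6,20],[-32,124,0,-6,20]]}}

```text
t: 12.17
tool_pos: [0.4672, 0.211, 0.2145]
tcp_rot: [0.0, -0.184, 0.983, 0.0]
ft_force: [0.7, -0.8, -3.0]
grip_width: 0.0401
```

Call:
{"name": "apply_moves", "arguments": {"steps": [[0,1,0,0,20],[0,2,0,0,20],[0,2,0,0,20],[0,2,0,0,20],[0,2,0,0,20],[0,2,0,0,20]]}}

```text
t: 12.67
tool_pos: [0.4672, 0.2104, 0.2137]
tcp_rot: [-0.0, -0.183, 0.983, -0.0]
ft_force: [0.3, 0.2, -3.1]
grip_width: 0.0395
```

```bash
python3 -c "
from h import *
go([.4664,.2144,.216],201.05)
for n in('scene','top'):
    im=imaging.camera(n)[:,:,::-1]
    cv2.imwrite('pics/%s7.png'%n,im)
"
```

```text
t 12.6667 pos [0.46722621 0.21037241 0.21373202] tool x yaw -158.9514897717011 tilt 0.01069081799922872 F [ 0.29673641  0.22911713 -3.08028804] w 0.039456695638427484
shift mm [-0.68  4.06 -2.27] turn -0.0014897717011308487
```

View pics/scene7.png

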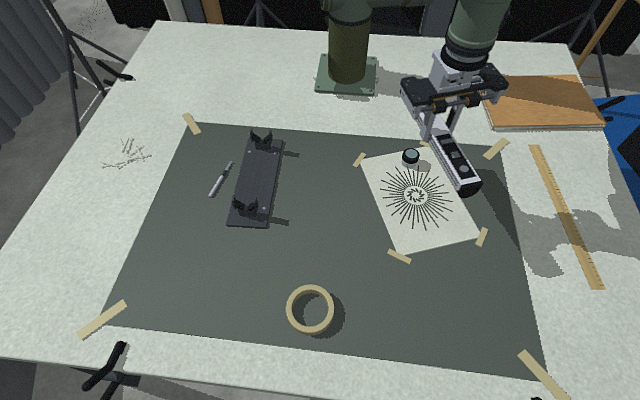

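View pics/top7.png

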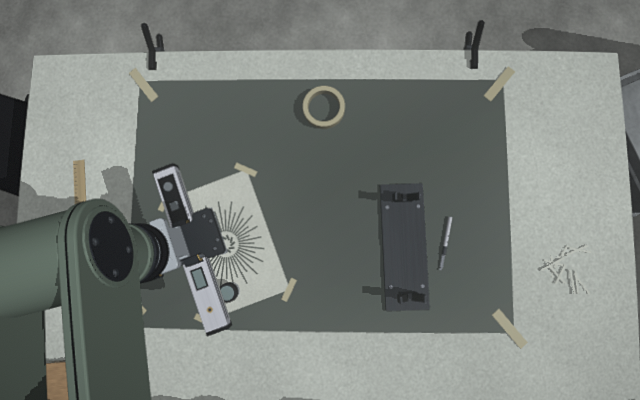

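The lamp is held level over the sheet, parallel to its long edges; the loupe, knife and tape are where they were. A final small correction, then the two-second hold.

Call:
{"name": "apply_moves", "arguments": {"steps": [[0,1,0,0,20],[0,2,-1,0,20],[0,3,-1,0,20],[0,4,-2,0,20],[0,4,-2,0,20],[0,4,-2,0,20],[0,4,-2,0,20],[0,4,-2,0,20]]}}

```text
t: 13.43
tool_pos: [0.4657, 0.2147, 0.2157]
tcp_rot: [-0.0, -0.183, 0.983, -0.0]
ft_force: [0.1, 0.4, -2.9]
grip_width: 0.0396
```

```bash
python3 -c "
from h import *
go([.4664,.2144,.216],201.05)
s=bot.read_state();p=s['tool_pos'];a=np.radians(201.05);u=np.array([np.cos(a),np.sin(a),0])
org=p-[0,0,.0117]
pts=[org+u*x+[0,0,.044] for x in(-.112,-.076,-.040)]+[org+u*x+[0,0,.04] for x in (-.15,.15)]
for n in('scene','top'):
    im=imaging.camera(n)[:,:,::-1].copy()
    q=proj(n,pts);print(n,q.round(1).tolist())
    c=im[90:210,380:520] if n=='scene' else im[150:350,120:280]
    o=np.array([380,90] if n=='scene' else [120,150]);f=4 if n=='scene' else 3
    c=cv2.resize(c,None,fx=f,fy=f,interpolation=cv2.INTER_CUBIC)
    for k in (q-o+.5)*f: cv2.circle(c,tuple(int(v) for v in k),2,(0,0,255),-1)
    cv2.imwrite('pics/%s8.png'%n,c)
"
```

```text
t 13.4333 pos [0.46568696 0.21466438 0.21573789] tool x yaw -158.89344187093587 tilt 0.004603597695589979 F [ 0.10871012  0.44113445 -2.91726156] w 0.03956067155514613
shift mm [-0.57 -0.5  -0.26] turn 0.05655812906411484
scene [[466.1, 166.2], [457.3, 151.9], [449.0, 138.5], [475.3, 183.5], [411.4, 79.5]]
top [[163.6, 186.6], [170.0, 206.2], [176.5, 226.0], [158.0, 166.6], [213.8, 333.7]]
```

View pics/scene8.png

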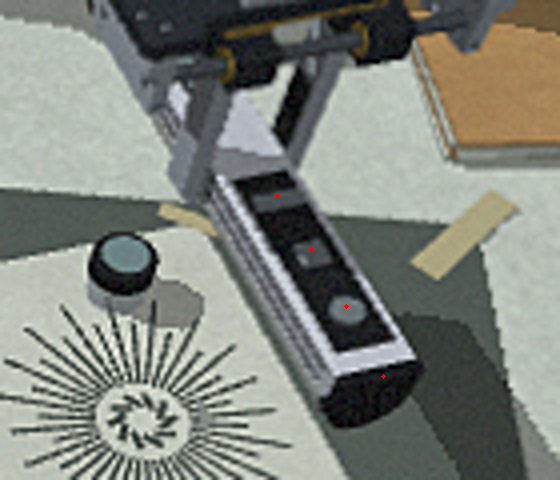

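View pics/top8.png

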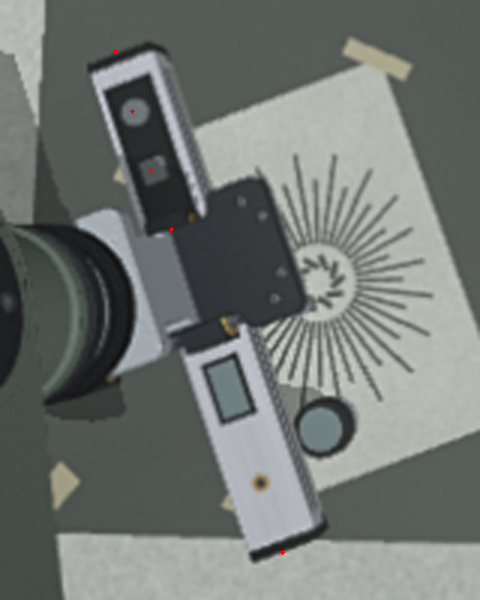

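Projected key points land on the actual keys in both views (within about 2 px), so the lamp is level and centred. I'll hold it still.

Call:
{"name": "apply_moves", "arguments": {"steps": [[0,0,0,0,20],[0,0,0,0,20],[0,0,0,0,20],[0,0,0,0,20],[0,0,0,0,20],[0,0,0,0,20],[0,0,0,0,20],[0,0,0,0,20]]}}

```text
t: 14.2
tool_pos: [0.4657, 0.2147, 0.2158]
tcp_rot: [0.0, -0.183, 0.983, -0.0]
ft_force: [0.2, 0.0, -2.7]
grip_width: 0.0397
```

Call:
{"name": "apply_moves", "arguments": {"steps": [[0,0,0,0,20],[0,0,0,0,20],[0,0,0,0,20],[0,0,0,0,20],[0,0,0,0,20],[0,0,0,0,20],[0,0,0,0,20],[0,0,0,0,20]]}}

```text
t: 14.87
tool_pos: [0.4657, 0.2147, 0.2157]
tcp_rot: [0.0, -0.183, 0.983, 0.0]
ft_force: [-0.5, -0.4, -3.4]
grip_width: 0.0396
```

Call:
{"name": "apply_moves", "arguments": {"steps": [[0,0,0,0,20],[0,0,0,0,20],[0,0,0,0,20],[0,0,0,0,20],[0,0,0,0,20],[0,0,0,0,20],[0,0,0,0,20],[0,0,0,0,20]]}}

```text
t: 15.53
tool_pos: [0.4657, 0.2147, 0.2158]
tcp_rot: [0.0, -0.183, 0.983, -0.0]
ft_force: [0.5, -0.1, -3.3]
grip_width: 0.0395
```

Call:
{"name": "apply_moves", "arguments": {"steps": [[0,0,0,0,20],[0,0,0,0,20],[0,0,0,0,20],[0,0,0,0,20],[0,0,0,0,20],[0,0,0,0,20],[0,0,0,0,20],[0,0,0,0,20]]}}

```text
t: 16.2
tool_pos: [0.4657, 0.2147, 0.2158]
tcp_rot: [0.0, -0.183, 0.983, 0.0]
ft_force: [-0.4, 0.2, -3.3]
grip_width: 0.0397
```

Call:
{"name": "apply_moves", "arguments": {"steps": [[0,0,0,0,20],[0,0,0,0,20],[0,0,0,0,20],[0,0,0,0,20],[0,0,0,0,20],[0,0,0,0,20],[0,0,0,0,20],[0,0,0,0,20]]}}

```text
t: 16.87
tool_pos: [0.4657, 0.2147, 0.2157]
tcp_rot: [0.0, -0.183, 0.983, -0.0]
ft_force: [-0.5, 0.4, -3.9]
grip_width: 0.0402
```

```bash
python3 -c "
from h import *
go([.4664,.2144,.216],201.05)
a=cv2.imread('pics/scene0.png').astype(int);b=imaging.camera('scene')[:,:,::-1].astype(int)
d=np.abs(a-b).sum(2)
for n,(x,y,w,h) in dict(knife=(205,155,30,45),tape=(280,278,62,62)).items(): print(n,d[y:y+h,x:x+w].mean(),(d[y:y+h,x:x+w]>90).sum())
cv2.imwrite('pics/s9.png',b.astype(np.uint8))
print(np.abs(bot.read_state()['joint_velocities']).max())
print(bot.hand_in())
"
```

```text
t 16.8667 pos [0.46571207 0.21467998 0.21573776] tool x yaw -158.89605106526156 tilt 0.0009159431542355913 F [-0.49108393  0.40139985 -3.91792752] w 0.04023342496165619
shift mm [-0.54 -0.51 -0.26] turn 0.05394893473840057
knife 14.232592592592592 5
tape 14.191727367325703 0
0.0018305240879717896
the job is handed in; nothing more can be done
None
```

View pics/s9.png

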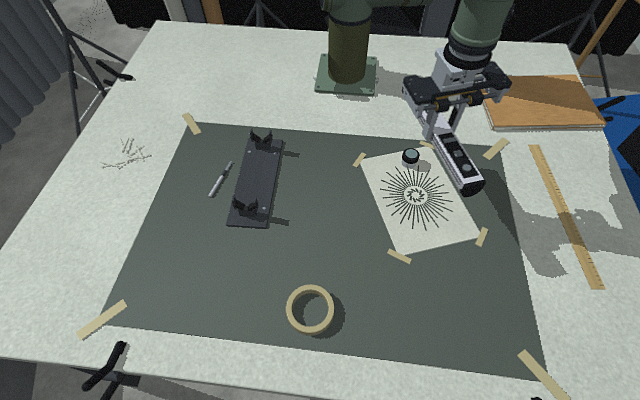

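The job is handed in at about 16.9 s, with the lamp still held over the sheet. I pressed the round key fully down (about 7 N, tip stopped at the end of its travel) and released it. Then I pressed the square key the same way on its own. The dimmer key was never touched.

I lifted the lamp out of the saddles and carried it over the sheet. It is level with the keys up, about 20 cm above the middle of the sheet and in line with its long edges, within about 1 mm and 0.1° of my measured target (camera calibration about 2 mm). It stayed still there for over 3 s.

**Last checks:**
- The arm was at rest and the grip steady at 40 mm opening. The predicted key positions fell on the real keys in both views to about 2 px.
- Before-and-after images show the knife and tape unmoved, and the loupe looks unmoved by eye.
- No light or lit display showed in the images, so I judged the switching only by key travel and force.
- On the first approach to the round key the tip was about 4 mm off to the side. I corrected this before pressing, and no other check failed or disagreed.

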